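Raise the finishing cabinet's window to the marker

TASK

Open the front window of the finishing cabinet: with the fingertips push it up from beneath its lip until the lip is level with the pointed marker on the side rail, then let go and move clear. Do not pinch the lip or press on its top, do not shift the marker, and leave the things standing around the cabinet alone.

Things in the scene. Friction and masses are not known exactly. Their poses are not given: they have to be found in the camera images.
- cab: White and aluminium cabinet with clear panes, 360 mm wide, 340 deep, 336 high, on the table, front towards the robot, fixed; origin at the centre of its underside, x to its back, y left, z up. Its front leans back 42 degrees from upright; a clear window slides along it, counterweighted (about 0.6 kg): it takes 2 to 5 N along the slope to move and stays where it is left.
- lip_edge (a point): Middle of the free outer lower edge of the window's lip, 120 to 150 mm above the table at the start. Axes: x square to the window, inward (forward and down); y left along the lip; z up the slope, the way the window slides (up and away). The lip's underside is the plane z = 0 from x = 0 to 34 mm, where the window begins. The cabinet's front below the lip lies at x = 37 mm; under the lip all is free.
- lip_end (a point): Middle (half-way through the thickness) of the lip's right-hand end (the robot's right), 135 mm right of its middle. Same axes as lip_edge: z up the slope. This is what must come level with marker_tip.
- marker_tip (a point): Tip of the height marker, a dark steel clamp (22 mm block, black screw) on the right-hand rail of the cabinet's front; its flat pointer points left to the lip's end and stops 3 mm short of it sideways. Axes as lip_edge. The height is right when lip_end and marker_tip have equal z in these axes (level along the slope). At the start the tip is 25 to 140 mm higher up the slope.
- lip: The lip to be pushed from beneath: a plain aluminium ledge along the window's lower edge, 270 mm long sideways, 34 deep, 6 thick (9 with its cover), standing square out of the window. Origin 39 mm further in along x than lip_edge, same axes.
- lip_cover: Black rubber cover 3 mm thick on top of the lip except its outer 12 mm, not to be pressed; origin and axes as lip.
- resin_bottle: Grey bottle, 68 mm wide, 140 mm high, standing near the left front corner of the cabinet; origin at the centre of its underside. Leave alone.
- cup: White plastic cup, 72 mm wide, 75 mm high, standing near the right front corner of the cabinet; origin at the centre of its underside. Leave alone.
- print_piece: Clear printed piece like a chess pawn, 44 mm wide, 66 mm high, in front of the right part of the cabinet; origin at the centre of its underside. Leave alone.
- scraper: Scraper, 200 mm long, lying in front of the left part of the cabinet; origin under its middle. Leave alone.
- sash: The clear window in its aluminium frame, 290 mm wide, 145 mm up the slope, 10 thick, with the lip along its lower edge; origin in the middle of its lower edge and thickness, axes as lip_edge. It slides 155 mm up the slope from shut to its stop; at the start it is 0 to 20 mm up.

How it is judged:
By the outcome, as a careful person would: the job done as asked, in the order asked, and still so for the second after the job is handed in, with the robot touching nothing.
It also fails if it takes over 40 s, if anything falls off the work surface, if the arm or the gripper's body presses on something with over 40 N, if the wrist force passes 120 N, or if a joint passes its speed limit or range.

ROBOT

A 6-joint arm with a two-finger parallel gripper is mounted at the origin on the work surface. World frame = base frame: x ahead of the robot, y to its left, z up, the work surface at z = 0. Lengths are in m, angles in rad, forces in N, time in s.
With the tool pointing down it reaches from about 0.375 to 0.975 m from the base axis. Payload 3.8 kg.
Tool frame: the origin (TCP) lies at the very end of the fingers, on their centre line; the grasp point (between the pads) lies 19 mm behind it; z points along the fingers, y is the direction in which the jaws open and shut (so a half turn about z gives the same grasp; the last joint's range is limited). The gripper opens to 85 mm and grips with 20 to 120 N. Pads are 22 mm wide; open, the fingers measure 114 mm over their backs; the gripper's body (76 mm by 85 mm) begins 54 mm behind the grasp point. The pads swing forward as they close: fully open they stand 13 mm farther back than shut.
Start: joints at [-1.143, 0.264, 1.604, -0, 1.274, -0.037], TCP at [0.303, -0.603, 0.231] pointing down, gripper open.
Joint ranges: [-2.63, 2.63], [-0.94, 2.18], [0.31, 2.57], [-1.31, 4.45], [0, 2.66], [-2.55, 2.55]. Speed limits (rad/s): [2.57, 2.57, 3.14, 3.14, 3.14, 3.14].

INTERFACE

Orientations are given as a rotation vector (axis times angle).
In Python, from workcell import status, read_camera, camera_info, order gives the robot as it stands.
- The arm moves only by the tool move_arm, never from a script. Its argument "deltas" is a list of rows, each a list of 3 entries, a list of its own where there are three numbers: the turn, a rotation vector about the world's x, y, z as a fraction of full scale, then the shift along the world's x, y, z as a fraction of full scale, then the closure, from -1 (fully open) to 1 (shut), so that 0 is half open. A call has 1 to 20 rows; each row is the pose to reach, as a shift and turn from the pose commanded when the call began; what a row does not reach only later rows make up. Full scale, the value 1, is 0.1 m for a shift and pi/2 rad for a turn. A row lasts 1/8 s, in which the tool goes at most 62.5 mm and 10.7 degrees, less where a joint would pass 70% of its speed; a pose out of reach is approached as far as the arm can. A call with a number of a shift or a turn outside -1 to 1 is refused whole. A call with a gripper value outside its range is refused whole. The fingers move at their own pace and stop on an object; "grip_force" is the grip in N (left out, the last holds). Time passes only in rows, so rows that repeat a pose let the fingers close. It gives the time, the measured TCP pose, the force and the opening at its end, in the units of the state.
- status.read_state(): the state, without advancing time (a new reading comes with each control period).
- read_camera(name): name is "scene" or "top" or "wrist"; returns (picture, depth): 384x512x3 uint8, red, green, blue; 384x512 float32, m along the optical axis (not along the pixel's ray), 0 where there is no reading.
- camera_info(name): a dict with "K" (3x3 intrinsics, pixels), "R" (3x3) and "t" (3): a world point X has camera coordinates R X + t. Camera axes: x right, y down, z forward; pixel columns grow to the right and rows downward; lengths in m; the calibration is good to about 2 mm. A picture is of the moment at which its call begins: read the wrist's pose just before it. camera_info takes no time and is no camera call; for the wrist camera it gives the pose at the moment of the call.
- order.finish_job(): hands the job in, once; it reports no verdict.
The state is a dict: "time": time; "q": joint angles; "joint_vel": joint speeds; "joint_torque": joint torques, N m; "tool_pos": TCP position; "tcp_rot": TCP orientation; "wrist_force": force on the tool from outside, world axes, zero at the start; "torque": the same for the moment, N m; "width": opening from 0.0 (shut) to 1.0 (fully open).
Only numpy, scipy, OpenCV 4.12 (cv2) and the standard library are available. Lean on these libraries where they do the work, as an engineer would, in place of code of your own. Each camera call takes 0.05 s, during which the arm holds its last target. There are 200 camera calls.

## Working session

There is one attempt and no reset: what is moved stays moved. The work goes in short steps, Python scripts to look and compute and a tool call to move; the robot and the scene stay as the last step left them, time stands still between calls to the robot, and variables do not carry over. Pictures are saved under pics/ and viewed, about 8 in all and at most 12, crops included, and the job is handed in when it is done.

Besides the shell and the picture viewer there is one more tool, called after "Request:" as a command line: name --argument value ..., lists and objects as JSON in quotes. move_arm: Moves the arm, as the interface text tells. Its arguments: {"type":"object","properties":{"deltas":{"type":"array","items":{"type":"array"}},"grip_force":{"type":"number"}},"required":["deltas"]}

```bash
mkdir -p pics; cat > h.py <<'E'
import numpy as np, cv2
from workcell import status, read_camera, camera_info, order
def snap(n,f):
    ci=camera_info(n); im,d=read_camera(n)
    cv2.imwrite(f'pics/{f}.png',im[:,:,::-1]); np.savez(f'pics/{f}.npz',im=im,d=d,**{k:np.array(ci[k]) for k in('K','R','t')})
    return im,d,ci
def load(f): return np.load(f'pics/{f}.npz')
def pt(s,u,v,d=None):
    d=s['d'][int(v),int(u)] if d is None else d
    c=np.linalg.inv(s['K'])@np.array([u,v,1])*d
    return s['R'].T@(c-s['t'])
def ray(s,u,v):
    return -s['R'].T@s['t'], s['R'].T@np.linalg.inv(s['K'])@np.array([u,v,1.])
def proj(s,X):
    c=s['R']@X+s['t'];p=s['K']@c;return p[:2]/p[2]
E
python3 - <<'E'
from h import *
for n in('scene','top'):
    im,d,ci=snap(n,n+'1'); print(n,ci)
a=[cv2.imread(f'pics/{n}1.png') for n in('scene','top')]
print(status.read_state())
E
```

```text
scene {'K': array([[459.7980934 ,   0.        , 259.16776427],
       [  0.        , 459.7980934 , 199.70629552],
       [  0.        ,   0.        ,   1.        ]]), 'R': array([[-7.90802515e-01,  6.12071372e-01, -1.36282660e-04],
       [ 5.64851264e-01,  7.29707856e-01, -3.85317394e-01],
       [-2.35742299e-01, -3.04786944e-01, -9.22784096e-01]]), 't': array([ 0.41545049, -0.26299866,  1.31314946])}
top {'K': array([[423.97986264,   0.        , 254.79641066],
       [  0.        , 423.97986264, 198.82168684],
       [  0.        ,   0.        ,   1.        ]]), 'R': array([[ 2.62039925e-02, -9.99652973e-01,  2.69889733e-03],
       [-9.94119186e-01, -2.63425217e-02, -1.05038641e-01],
       [ 1.05073285e-01,  6.94061286e-05, -9.94464479e-01]]), 't': array([-0.02520021,  0.55590472,  1.05141515])}
{'time': 0.1, 'q': array([-1.14286374e+00,  2.64694444e-01,  1.60523267e+00,  2.01483368e-05,
        1.27370027e+00, -3.69044164e-02]), 'joint_vel': array([-0.0002629 , -0.00086532, -0.00224201,  0.00064937,  0.00085148,
       -0.00251687]), 'joint_torque': array([ 8.52854146e-05, -5.16705108e+01, -3.68592095e+01, -1.34914085e-04,
        6.29699338e-03, -2.63768510e-05]), 'tool_pos': array([ 0.30231604, -0.60278024,  0.23007789]), 'tcp_rot': array([-3.05517824e+00, -7.23138624e-01,  5.90865298e-04]), 'wrist_force': array([ 0.78123638, -0.00202184,  0.14979678]), 'torque': array([ 0.01338515, -0.03228228, -0.02670676]), 'width': 1.002586119543988}
```

View pics/scene1.png

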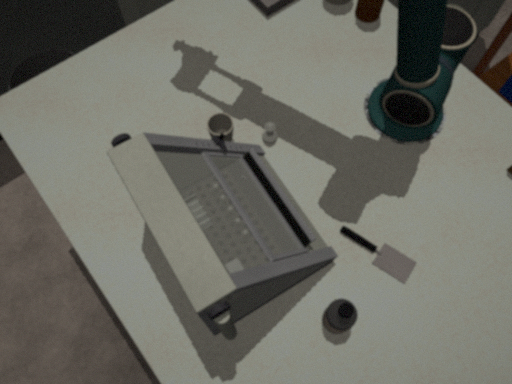

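View pics/top1.png

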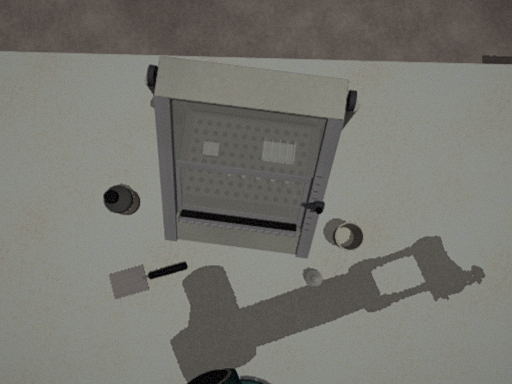

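The scene view shows the cabinet with its black lip cover at about (275,205), the cup at (220,125), the pawn at (270,132), the scraper and the bottle. In the top view the cover runs (180,212)-(296,228) and the marker is at (315,207).

```bash
python3 - <<'E'
from h import *
s=load('top1'); im=s['im']
cv2.imwrite('pics/c1.png',cv2.resize(np.clip(im[190:250,165:345,::-1]*1.8,0,255).astype('u1'),None,fx=4.4,fy=4.4,interpolation=cv2.INTER_CUBIC))
g=im.max(2)
m=np.zeros_like(g);m[195:240,172:300]=(g[195:240,172:300]<45)
n,l,st,c=cv2.connectedComponentsWithStats(m); i=1+np.argmax(st[1:,4]); print(st[i],c[i])
ys,xs=np.where(l==i); P=np.array([pt(s,x,y) for x,y in zip(xs,ys)]);
(ctr,wh,ang)=cv2.minAreaRect(np.c_[xs,ys].astype('f4'));print(ctr,wh,ang,cv2.boxPoints((ctr,wh,ang)).tolist())
med=np.median(P,0);u,sv,vt=np.linalg.svd(P-P.mean(0),full_matrices=False);print('cover',P.mean(0),sv/np.sqrt(len(P)),vt)
# rails & roof
for (x,y) in [(168,110),(168,150),(168,190),(168,230),(333,125),(325,165),(305,240),(170,85),(340,100),(165,64),(345,83),(315,207),(308,206),(320,207)]: print(x,y,pt(s,x,y).round(4))
for nm,(x,y) in dict(bottle=(118,199),cup=(347,235),pawn=(313,278)).items(): print(nm,pt(s,x,y).round(3))
E
```

```text
[180 210 116  21 783] [238.12643678 219.95019157]
(237.78611755371094, 219.796875) (116.1029052734375, 6.941704750061035) 7.399595260620117 [[179.77110290527344, 215.762451171875], [180.6651153564453, 208.87857055664062], [295.8011474609375, 223.831298828125], [294.9071044921875, 230.71517944335938]]
cover [0.49606481 0.02654826 0.12789705] [0.07764748 0.06069366 0.00448094] [[-0.10590933 -0.99198446  0.06892061]
 [ 0.04774336 -0.07430333 -0.99609216]
 [-0.99322897  0.10220495 -0.05523009]]
168 110 [0.6933 0.1604 0.3128]
168 150 [0.6307 0.1716 0.2417]
168 190 [0.5571 0.1842 0.1619]
168 230 [0.4704 0.1997 0.0638]
333 125 [ 0.6689 -0.1542  0.3247]
325 165 [ 0.6056 -0.1515  0.2538]
305 240 [ 0.4546 -0.1335  0.0828]
170 85 [0.7343 0.154  0.3357]
340 100 [ 0.7145 -0.1652  0.3341]
165 64 [0.7742 0.1649 0.3373]
345 83 [ 0.7466 -0.1739  0.3368]
315 207 [ 0.5257 -0.1423  0.1831]
308 206 [ 0.5274 -0.1269  0.184 ]
320 207 [ 0.5256 -0.1525  0.1875]
bottle [0.538 0.309 0.118]
cup [ 0.471 -0.251  0.005]
pawn [ 0.364 -0.156  0.063]
```

View pics/c1.png

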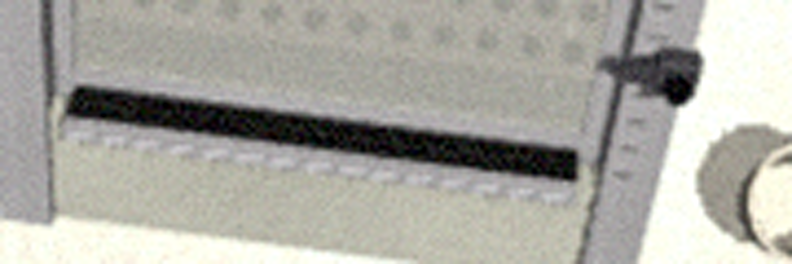

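The crop shows the black cover, the pale outer 12 mm of the lip below it, and the pointer tip at crop (600,66), which is top (301,205). The lip's right end is at crop ~(578,165).

```bash
python3 - <<'E'
from h import *
from scipy.spatial.transform import Rotation as Ro
s=load('top1'); d=s['d']
vs,us=np.mgrid[0:384,0:512]; c=np.stack([us,vs,np.ones_like(us)],-1)@np.linalg.inv(s['K']).T*d[...,None]
X=(c-s['t'])@s['R']
def fit(mask):
    P=X[mask&(d>0)]
    for _ in range(8):
        A=np.c_[P[:,0],P[:,1],np.ones(len(P))]; k=np.linalg.lstsq(A,P[:,2],rcond=None)[0]; r=P[:,2]-A@k
        if np.abs(r).max()<.006: break
        P=P[np.abs(r)<max(.006,2*r.std())]
    n=np.array([k[0],k[1],-1]);n/=np.linalg.norm(n);return n,n@P.mean(0),len(P),r.std()
def poly(p):
    m=np.zeros(d.shape,'u1');cv2.fillPoly(m,[np.array(p)],1);return m>0
L=poly([(162,110),(170,110),(176,230),(168,230)]);R=poly([(329,125),(336,125),(310,235),(302,235)])
for m in(L,R,L|R):
    n,o,N,r=fit(m);print(n.round(4),round(o,4),N,round(r,5),'lean',np.degrees(np.arcsin(-n[2])),'yaw',np.arctan2(n[1],n[0]))
# yaw from black cover line directions (both long edges) with top ray onto horizontal plane z~.13
def onz(u,v,z):
    o,r=ray(s,u,v);return o+r*(z-o[2])/r[2]
a,b=onz(180.2,212.3,.128),onz(295.4,227.3,.128);print(a,b,np.linalg.norm(a-b),'yaw',np.arctan2(-(a-b)[0],(a-b)[1]))
st=status.read_state();T=Ro.from_rotvec(st['tcp_rot']).as_matrix();w=camera_info('wrist');C=-w['R'].T@w['t']
print('cam in tool',T.T@(C-st['tool_pos']),'axes in tool\n',(w['R']@T).round(3),w['K'].round(1))
im=cv2.imread('pics/scene1.png');cv2.imwrite('pics/c2.png',cv2.resize(np.clip(im[130:270,190:350]*1.8,0,255).astype('u1'),None,fx=4,fy=4,interpolation=cv2.INTER_CUBIC))
E
```

```text
[ 0.7428 -0.0324 -0.6688] 0.3004 1012 0.00204 lean 41.970964919693856 yaw -0.043555629082131
[ 0.7401 -0.0603 -0.6698] 0.2884 865 0.00186 lean 42.05159266786171 yaw -0.08129717042377224
[ 0.7386 -0.0767 -0.6697] 0.2899 1869 0.00194 lean 42.04541921409469 yaw -0.10350720973355076
[0.5101471  0.16059525 0.128     ] [ 0.48260165 -0.10560208  0.128     ] 0.26761870260201015 yaw -0.10311059068448421
cam in tool [ 0.08074169  0.00107954 -0.14085436] axes in tool
 [[ 0.     1.     0.001]
 [-0.949  0.    -0.315]
 [-0.315 -0.     0.949]] [[306.9   0.  253.5]
 [  0.  306.9 189.4]
 [  0.    0.    1. ]]
```

View pics/c2.png

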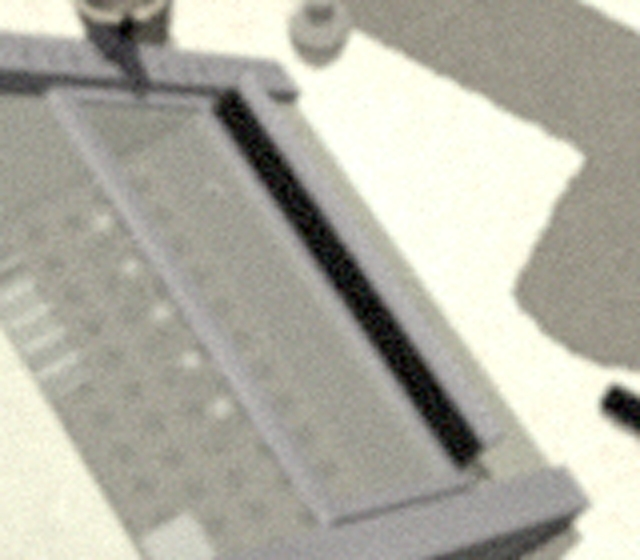

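```bash
cat >> h.py <<'E'
psi=-.1035;ca,sa=np.cos(np.radians(42)),np.sin(np.radians(42))
xc=np.array([np.cos(psi),np.sin(psi),0]);yl=np.array([-np.sin(psi),np.cos(psi),0]);up=np.array([0,0,1.])
xl=ca*xc-sa*up; zl=sa*xc+ca*up; B=np.array([xl,yl,zl])
def tri(s1,p1,s2,p2):
    o1,r1=ray(s1,*p1);o2,r2=ray(s2,*p2);k=np.linalg.lstsq(np.c_[r1,-r2],o2-o1,rcond=None)[0]
    a,b=o1+r1*k[0],o2+r2*k[1];return (a+b)/2,np.linalg.norm(a-b)
E
python3 - <<'E'
from h import *
t,s=load('top1'),load('scene1')
for n,a,b in [('Rin',(296.4,224.1),(244.2,153.7)),('Rout',(295.9,230.9),(250,153)),('Lin',(182.7,210),(303.8,247)),('Lout',(180.5,216.1),(311.2,242.5)),('tip',(301.4,205),(225.7,152.5))]:
    P,e=tri(t,a,s,b);print(n,P.round(4),'err',round(e,4),'local',(B@P).round(4))
    print('  depths local',(B@pt(t,*a)).round(4),(B@pt(s,*b)).round(4))
# cover depth in local
im=t['im'];g=im.max(2);m=np.zeros(g.shape,bool);m[195:240,172:300]=g[195:240,172:300]<45
P=np.array([B@pt(t,x,y) for y,x in zip(*np.where(m))]);print(np.percentile(P,[5,50,95],axis=0).round(4))
print('Blocal',B.round(4))
E
```

```text
Rin [ 0.4895 -0.1076  0.1221] err 0.0023 local [ 0.2884 -0.0564  0.4239]
  depths local [ 0.295  -0.0579  0.4187] [ 0.2992 -0.0671  0.4016]
Rout [ 0.4735 -0.1073  0.1083] err 0.0042 local [ 0.2858 -0.0578  0.403 ]
  depths local [ 0.2742 -0.0574  0.4172] [ 0.2755 -0.0472  0.4198]
Lin [0.5185 0.1594 0.0985] err 0.0019 local [0.3051 0.2121 0.4073]
  depths local [0.2884 0.2087 0.4228] [0.2969 0.2152 0.4241]
Lout [0.5023 0.1628 0.1101] err 0.0005 local [0.2851 0.2138 0.4049]
  depths local [0.2744 0.2109 0.416 ] [0.2818 0.2153 0.411 ]
tip [ 0.5323 -0.1159  0.1633] err 0.0032 local [ 0.2931 -0.0603  0.4836]
  depths local [ 0.294  -0.0595  0.4811] [ 0.2999 -0.0673  0.4741]
[[ 0.2725 -0.0429  0.4181]
 [ 0.2814  0.0789  0.4208]
 [ 0.2924  0.201   0.4231]]
Blocal [[ 0.7392 -0.0768 -0.6691]
 [ 0.1033  0.9946  0.    ]
 [ 0.6655 -0.0691  0.7431]]
```

```bash
cat >> h.py <<'E'
from scipy.spatial.transform import Rotation as Ro
def Rt(tilt=8):
    t=np.radians(tilt);tz=np.cos(t)*xl+np.sin(t)*zl;ty=-yl;tx=np.cross(ty,tz);return np.c_[tx,ty,tz]
def to(p,tilt=8):
    st=status.read_state();print('pos',st['tool_pos'].round(4),'loc',(B@st['tool_pos']).round(4),'t',round(st['time'],2),'F loc',(B@st['wrist_force']).round(2),'q',st['q'].round(2))
    rv=(Ro.from_matrix(Rt(tilt))*Ro.from_rotvec(st['tcp_rot']).inv()).as_rotvec()
    print('turn/fs',(rv/(np.pi/2)).round(4),'shift/fs',((B.T@np.array(p)-st['tool_pos'])/.1).round(3))
E
python3 - <<'E'
from h import *
print(Rt().round(3))
for p in([.235,.079,.381],[.283,.079,.381],[.283,.079,.47],[.15,.079,.381],[.15,.079,.5]): print(p,B.T@np.array(p));
to([.235,.079,.381])
E
```

```text
[[ 0.556 -0.103  0.825]
 [-0.058 -0.995 -0.086]
 [ 0.829 -0.    -0.559]]
[0.235, 0.079, 0.381] [0.43544089 0.03419528 0.12589249]
[0.283, 0.079, 0.381] [0.47092095 0.03050992 0.09377422]
[0.283, 0.079, 0.47] [0.53015489 0.02435723 0.15991411]
[0.15, 0.079, 0.381] [0.37261161 0.04072143 0.18276859]
[0.15, 0.079, 0.5] [0.45181204 0.03249479 0.27120282]
pos [ 0.3023 -0.6028  0.2301] loc [ 0.1158 -0.5683  0.4139] t 0.1 F loc [0.48 0.08 0.63] q [-1.14  0.26  1.61  0.    1.27 -0.04]
turn/fs [ 0.112  -0.62   -0.3329] shift/fs [ 1.331  6.37  -1.042]
```

Request:
move_arm --deltas '[[[0.016, -0.089, -0.048], [0.4, 0.9, 0.2], 1], [[0.016, -0.089, -0.048], [0.4, 0.9, 0.2], 1], [[0.016, -0.089, -0.048], [0.4, 0.9, 0.2], 1]]' --grip_force 40

```text
time: 0.48
tool_pos: [0.3431, -0.5115, 0.2517]
tcp_rot: [3.066, 0.607, 0.223]
wrist_force: [-0.7, -0.2, -0.9]
width: 0.378
```

Request:
move_arm --deltas '[[[0.016, -0.089, -0.048], [0.4, 0.9, 0.2], 1], [[0.016, -0.089, -0.048], [0.4, 0.9, 0.2], 1], [[0.016, -0.089, -0.048], [0.4, 0.9, 0.2], 1]]'

```text
time: 0.85
tool_pos: [0.3829, -0.4224, 0.2716]
tcp_rot: [3.056, 0.485, 0.442]
wrist_force: [-0.2, -0.8, 0.2]
width: 0.003
```

Request:
move_arm --deltas '[[[0.016, -0.089, -0.048], [0.4, 0.9, 0.2], 1], [[0.016, -0.089, -0.048], [0.4, 0.9, 0.2], 1], [[0.016, -0.089, -0.048], [0.4, 0.9, 0.2], 1]]'

```text
time: 1.23
tool_pos: [0.4229, -0.333, 0.2916]
tcp_rot: [3.026, 0.361, 0.657]
wrist_force: [-0.7, -0.5, 0.4]
width: -0.006
```

Request:
move_arm --deltas '[[[0.016, -0.089, -0.048], [0.2, 0.9, 0.2], 1], [[0.016, -0.089, -0.048], [0.2, 0.9, 0.2], 1], [[0.016, -0.089, -0.048], [0.2, 0.9, 0.2], 1]]'

```text
time: 1.6
tool_pos: [0.4427, -0.2436, 0.3117]
tcp_rot: [2.977, 0.234, 0.867]
wrist_force: [-0.1, -0.3, -0.1]
width: 0.0
```

Request:
move_arm --deltas '[[[0.016, -0.089, -0.048], [0, 0.9, 0], 1], [[0.016, -0.089, -0.048], [0, 0.9, 0], 1], [[0.016, -0.089, -0.048], [0, 0.9, 0], 1]]'

```text
time: 1.98
tool_pos: [0.4426, -0.1536, 0.3112]
tcp_rot: [2.91, 0.107, 1.071]
wrist_force: [1.0, -0.1, 0.1]
width: -0.001
```

Request:
move_arm --deltas '[[[0.016, -0.089, -0.048], [0, 0.9, 0], 1], [[0.016, -0.089, -0.048], [0, 0.9, 0], 1], [[0.016, -0.089, -0.048], [0, 0.9, 0], 1]]'

```text
time: 2.35
tool_pos: [0.4434, -0.0628, 0.313]
tcp_rot: [2.823, -0.016, 1.27]
wrist_force: [0.2, 0.0, 0.5]
width: 0.002
```

Request:
move_arm --deltas '[[[0.016, -0.089, -0.048], [-0.2, 0.95, -0.3], 1], [[0.016, -0.089, -0.048], [-0.2, 0.95, -0.3], 1], [[0.016, -0.089, -0.048], [-0.2, 0.95, -0.3], 1], [[0.016, -0.089, -0.048], [-0.2, 0.95, -0.3], 1]]'

```text
time: 2.85
tool_pos: [0.423, 0.0221, 0.3161]
tcp_rot: [2.749, -0.15, 1.385]
wrist_force: [0.1, -0.4, -0.6]
width: 0.004
```

```bash
python3 - <<'E'
from h import *
im,d,ci=snap('wrist','w1')
to([.235,.079,.381])
E
```

```text
pos [0.423  0.0263 0.3171] loc [0.0984 0.0699 0.5154] t 2.9 F loc [-0.09  1.22  1.9 ] q [ 0.22 -0.93  2.56 -0.44  0.65  2.12]
turn/fs [ 0.     -0.0254  0.0028] shift/fs [ 0.125  0.079 -1.913]
```

View pics/w1.png

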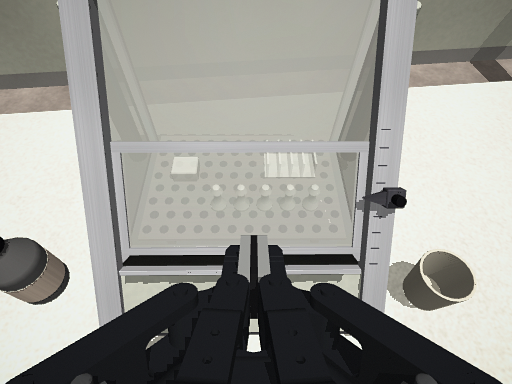

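The wrist view shows the lip's pale outer strip at row 270, the pointer tip at (367,198) and the closed fingers in the middle. The arm is at its joint limits (q2, q3) with this shallow pitch, so I'll use a steeper tool, about 59° down.

```bash
python3 - <<'E'
from h import *
to([.24,.079,.376],-17)
s=load('w1')
# lip end / pointer in wrist view via rays onto planes of local coordinates
def onplane(s,u,v,ax,val):
    o,r=ray(s,u,v);return B@(o+r*(val-B[ax]@o)/(B[ax]@r))
for u,v in[(360,262),(361,272),(122,264),(122,273),(367,198)]: print(u,v,(B@pt(s,u,v)).round(4))
E
```

```text
pos [0.423  0.0263 0.3171] loc [0.0984 0.0699 0.5154] t 2.9 F loc [-0.09  1.22  1.9 ] q [ 0.22 -0.93  2.56 -0.44  0.65  2.12]
turn/fs [0.0293 0.2509 0.0022] shift/fs [ 0.128  0.079 -1.983]
360 262 [ 0.3077 -0.0729  0.4047]
361 272 [ 0.3006 -0.0724  0.3946]
122 264 [0.3076 0.2268 0.4039]
122 273 [0.2639 0.2082 0.4147]
367 198 [ 0.2795 -0.0637  0.4956]
```

Request:
move_arm --deltas '[[[0.029, 0.251, 0.002], [0.2, 0.05, -0.5], 1], [[0.029, 0.251, 0.002], [0.2, 0.05, -0.5], 1], [[0.029, 0.251, 0.002], [0.2, 0.05, -0.5], 1], [[0.029, 0.251, 0.002], [0.2, 0.05, -0.5], 1]]'

```text
time: 3.4
tool_pos: [0.4428, 0.0267, 0.264]
tcp_rot: [2.993, -0.158, 0.822]
wrist_force: [-0.5, -0.0, 0.9]
width: 0.001
```

```bash
python3 - <<'E'
from h import *
to([.24,.079,.376],-17)
E
```

```text
pos [0.4428 0.0267 0.264 ] loc [0.1486 0.0723 0.489 ] t 3.4 F loc [-0.92 -0.09  0.33] q [ 0.08 -0.59  2.36 -0.14  0.85  1.82]
turn/fs [ 0.0033 -0.0036  0.0021] shift/fs [-0.07   0.075 -1.452]
```

Request:
move_arm --deltas '[[[0, 0, 0], [-0.03, 0.04, -0.5], 1], [[0, 0, 0], [-0.04, 0.07, -0.8], 1], [[0, 0, 0], [-0.04, 0.07, -0.8], 1], [[0, 0, 0], [-0.04, 0.07, -0.8], 1]]'

```text
time: 3.9
tool_pos: [0.4381, 0.0353, 0.1851]
tcp_rot: [2.994, -0.153, 0.826]
wrist_force: [0.3, 0.8, 0.2]
width: -0.002
```

```bash
python3 - <<'E'
from h import *
to([.24,.079,.376],-17)
snap('wrist','w2')
E
```

```text
pos [0.4381 0.0353 0.1851] loc [0.1973 0.0804 0.4267] t 3.9 F loc [-0.01  0.86  0.31] q [ 0.11 -0.53  2.48 -0.18  0.68  1.9 ]
turn/fs [ 0.0028 -0.002  -0.    ] shift/fs [-0.023 -0.011 -0.663]
```

View pics/w2.png

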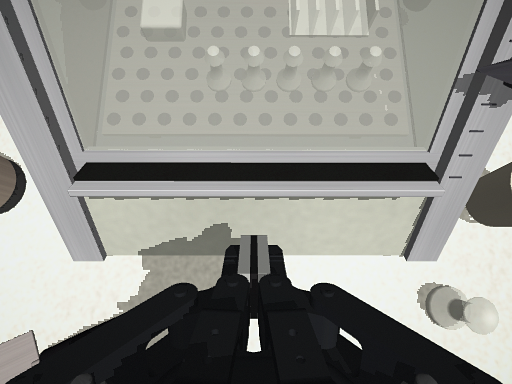

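Now I can see the lip's cover (rows 163-182), its outer strip and front face down to row 196, the pointer tip at about (457,82), and the fingers in front of and below the lip.

```bash
cat >> h.py <<'E'
def onplane(s,u,v,ax,val):
    o,r=ray(s,u,v);return B@(o+r*(val-B[ax]@o)/(B[ax]@r))
E
python3 - <<'E'
from h import *
s=load('w2')
for u in(140,255,380):
    for v in range(158,206,3): print(u,v,(B@pt(s,u,v)).round(4),s['im'][v,u].max())
for u in range(452,476,3): print(u,(B@pt(s,u,83)).round(4),s['im'][83,u].max())
E
```

```text
140 158 [0.2974 0.1683 0.4246] 179
140 161 [0.2985 0.1694 0.4212] 177
140 164 [0.2938 0.168  0.4213] 22
140 167 [0.2895 0.1667 0.4211] 25
140 170 [0.2854 0.1655 0.421 ] 23
140 173 [0.2822 0.1647 0.4203] 24
140 176 [0.278  0.1635 0.4203] 24
140 179 [0.2749 0.1627 0.4197] 21
140 182 [0.2742 0.1629 0.4175] 176
140 185 [0.2698 0.1616 0.4178] 170
140 188 [0.2657 0.1603 0.4181] 171
140 191 [0.2632 0.1597 0.4173] 183
140 194 [0.2649 0.161  0.4134] 185
140 197 [0.3002 0.1777 0.3841] 119
140 200 [0.3009 0.1788 0.3802] 201
140 203 [0.3002 0.1791 0.3774] 198
255 158 [0.2969 0.0779 0.425 ] 184
255 161 [0.2977 0.0779 0.4218] 184
255 164 [0.2945 0.0779 0.421 ] 23
255 167 [0.2902 0.0779 0.4209] 24
255 170 [0.2871 0.0779 0.4201] 24
255 173 [0.2811 0.078  0.4211] 23
255 176 [0.2778 0.078  0.4206] 23
255 179 [0.2759 0.078  0.4192] 23
255 182 [0.2737 0.078  0.418 ] 178
255 185 [0.2695 0.078  0.4182] 167
255 188 [0.2655 0.0781 0.4184] 177
255 191 [0.2635 0.0781 0.4172] 193
255 194 [0.2636 0.0781 0.4145] 184
255 197 [0.3002 0.0776 0.3842] 106
255 200 [0.3004 0.0776 0.3808] 195
255 203 [0.3011 0.0776 0.37
[... 171 characters left out ...]
867 -0.0182  0.4204] 25
380 173 [ 0.282  -0.0165  0.4207] 22
380 176 [ 0.2776 -0.015   0.4209] 24
380 179 [ 0.2755 -0.0145  0.4196] 22
380 182 [ 0.2734 -0.0142  0.4183] 178
380 185 [ 0.2705 -0.0133  0.4177] 170
380 188 [ 0.2659 -0.0116  0.4183] 176
380 191 [ 0.2644 -0.0115  0.4167] 188
380 194 [ 0.2643 -0.0121  0.414 ] 178
380 197 [ 0.3021 -0.0325  0.3829] 113
380 200 [0.0864 0.0801 0.5451] 202
380 203 [ 0.301  -0.0335  0.3771] 198
452 [ 0.2999 -0.057   0.4825] 164
455 [ 0.2981 -0.0579  0.4831] 71
458 [ 0.298  -0.0599  0.4831] 99
461 [ 0.2992 -0.0627  0.4828] 97
464 [ 0.2976 -0.0637  0.4832] 96
467 [ 0.2989 -0.0666  0.4829] 94
470 [ 0.3054 -0.0733  0.4809] 68
473 [ 0.3006 -0.072   0.4824] 61
```

```bash
python3 - <<'E'
from h import *
to([.243,.079,.376],-17); to([.278,.079,.376],-17)
print(B.T@np.array([0,0,.1]))
s=load('w2')
for u in(453,455,457,460,464): print(u,[(v,int(s['im'][v,u].max()),(B@pt(s,u,v))[2].round(4)) for v in range(74,94,1)])
E
```

```text
pos [0.4387 0.0354 0.1859] loc [0.1972 0.0805 0.4277] t 3.95 F loc [-0.38  0.63 -0.24] q [ 0.11 -0.53  2.48 -0.18  0.68  1.9 ]
turn/fs [ 0.0027 -0.0012  0.0001] shift/fs [-0.007 -0.014 -0.691]
pos [0.4387 0.0354 0.1859] loc [0.1972 0.0805 0.4277] t 3.95 F loc [-0.38  0.63 -0.24] q [ 0.11 -0.53  2.48 -0.18  0.68  1.9 ]
turn/fs [ 0.0027 -0.0012  0.0001] shift/fs [ 0.252 -0.041 -0.925]
[ 0.06655499 -0.00691314  0.07431448]
453 [(74, 160, np.float64(0.4882)), (75, 160, np.float64(0.4875)), (76, 161, np.float64(0.4872)), (77, 162, np.float64(0.486)), (78, 163, np.float64(0.4857)), (79, 164, np.float64(0.485)), (80, 165, np.float64(0.4843)), (81, 133, np.float64(0.4833)), (82, 76, np.float64(0.4829)), (83, 52, np.float64(0.4826)), (84, 54, np.float64(0.4819)), (85, 56, np.float64(0.4814)), (86, 58, np.float64(0.4809)), (87, 58, np.float64(0.4802)), (88, 71, np.float64(0.4796)), (89, 123, np.float64(0.4794)), (90, 153, np.float64(0.4785)), (91, 180, np.float64(0.478)), (92, 177, np.float64(0.4767)), (93, 177, np.float64(0.4759))]
455 [(74, 163, np.float64(0.4885)), (75, 163, np.float64(0.48
[... 1678 characters left out ...]
8)), (91, 98, np.float64(0.4776)), (92, 175, np.float64(0.477)), (93, 170, np.float64(0.4766))]
464 [(74, 88, np.float64(0.4893)), (75, 94, np.float64(0.4882)), (76, 96, np.float64(0.4878)), (77, 97, np.float64(0.4872)), (78, 97, np.float64(0.4868)), (79, 97, np.float64(0.4856)), (80, 95, np.float64(0.4854)), (81, 97, np.float64(0.4844)), (82, 96, np.float64(0.4838)), (83, 96, np.float64(0.4832)), (84, 96, np.float64(0.4824)), (85, 97, np.float64(0.4819)), (86, 96, np.float64(0.4811)), (87, 95, np.float64(0.4804)), (88, 96, np.float64(0.4795)), (89, 94, np.float64(0.4791)), (90, 93, np.float64(0.4785)), (91, 94, np.float64(0.4778)), (92, 93, np.float64(0.4771)), (93, 91, np.float64(0.4763))]
```

Request:
move_arm --deltas '[[[0, 0, 0], [-0.01, -0.01, -0.4], 1], [[0, 0, 0], [-0.01, -0.01, -0.69], 1], [[0, 0, 0], [0.08, -0.02, -0.77], 1], [[0, 0, 0], [0.16, -0.03, -0.85], 1], [[0, 0, 0], [0.25, -0.04, -0.92], 1], [[0, 0, 0], [0.25, -0.04, -0.92], 1]]'

```text
time: 4.7
tool_pos: [0.4643, 0.0313, 0.0933]
tcp_rot: [2.994, -0.154, 0.825]
wrist_force: [0.2, -0.9, -0.3]
width: -0.001
```

```bash
python3 - <<'E'
from h import *
snap('wrist','w3')
to([.278,.079,.376],-17)
im=cv2.imread('pics/w3.png');cv2.imwrite('pics/c3.png',cv2.resize(im[0:220,200:512],None,fx=2.5,fy=2.5,interpolation=cv2.INTER_CUBIC))
E
```

```text
pos [0.4639 0.0313 0.0932] loc [0.2781 0.0791 0.3758] t 4.75 F loc [ 0.34 -0.24  0.73] q [ 0.09 -0.31  2.54 -0.27  0.4   1.99]
turn/fs [ 0.0027 -0.0025  0.0004] shift/fs [ 0.    -0.001  0.002]
```

View pics/c3.png

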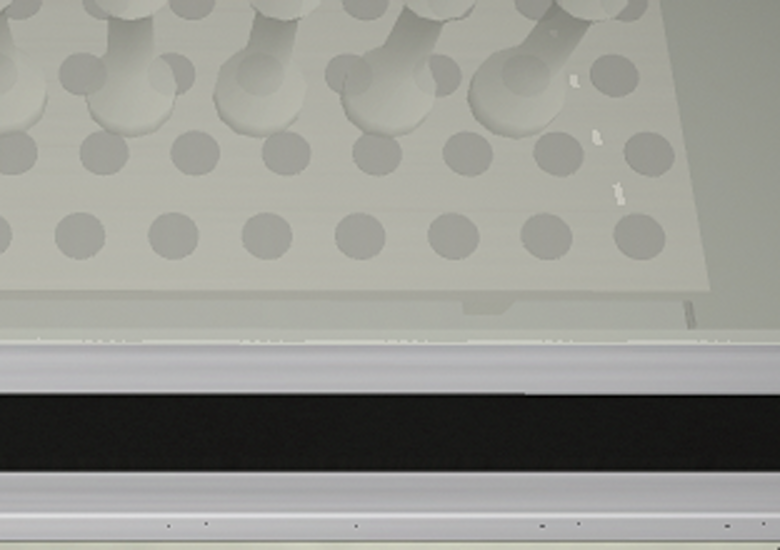

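The lip fills the view with the fingers beneath it. Next I'll push up the slope by 30 mm.

Request:
move_arm --deltas '[[[0, 0, 0], [0.033, -0.003, 0.037], 1], [[0, 0, 0], [0.067, -0.007, 0.074], 1], [[0, 0, 0], [0.1, -0.01, 0.111], 1], [[0, 0, 0], [0.12, -0.012, 0.134], 1], [[0, 0, 0], [0.14, -0.015, 0.156], 1], [[0, 0, 0], [0.16, -0.017, 0.178], 1], [[0, 0, 0], [0.18, -0.019, 0.201], 1], [[0, 0, 0], [0.2, -0.021, 0.223], 1], [[0, 0, 0], [0.2, -0.021, 0.223], 1]]'

```text
time: 5.88
tool_pos: [0.4824, 0.0292, 0.1137]
tcp_rot: [2.995, -0.154, 0.82]
wrist_force: [-2.3, 0.0, -1.5]
width: 0.003
```

```bash
cat >> h.py <<'E'
def lipz(s):
    g=s['im'].max(2); r=[]
    for u in range(40,480,8):
        col=np.where((g[:,u]<40))[0]
        col=[v for v in col if abs((B@pt(s,u,v))[0]-.282)<.012]
        r+=[(B@pt(s,u,v))[2] for v in col]
    print('cover top z',np.median(r).round(4),len(r),'lip mid z',(np.median(r)-.006).round(4))
E
python3 - <<'E'
from h import *
snap('wrist','w4')
to([.278,.079,.376],-17)
for n in('w2','w3','w4'): lipz(load(n))
E
```

```text
pos [0.4825 0.0292 0.1138] loc [0.2782 0.0789 0.4036] t 5.92 F loc [ 1.04  0.41 -2.42] q [ 0.08 -0.3   2.49 -0.23  0.44  1.93]
turn/fs [ 0.0029 -0.0042  0.0003] shift/fs [-0.186  0.02  -0.204]
cover top z 0.4207 701 lip mid z 0.4147
cover top z 0.4208 1492 lip mid z 0.4148
cover top z 0.4277 1489 lip mid z 0.4217
```

Request:
move_arm --deltas '[[[0, 0, 0], [0.033, -0.003, 0.037], 1], [[0, 0, 0], [0.067, -0.007, 0.074], 1], [[0, 0, 0], [0.1, -0.01, 0.111], 1], [[0, 0, 0], [0.133, -0.014, 0.149], 1], [[0, 0, 0], [0.167, -0.017, 0.186], 1], [[0, 0, 0], [0.2, -0.021, 0.223], 1], [[0, 0, 0], [0.233, -0.024, 0.26], 1], [[0, 0, 0], [0.267, -0.028, 0.297], 1], [[0, 0, 0], [0.3, -0.031, 0.334], 1], [[0, 0, 0], [0.3, -0.031, 0.334], 1]]'

```text
time: 7.18
tool_pos: [0.5136, 0.0261, 0.1484]
tcp_rot: [2.994, -0.154, 0.824]
wrist_force: [-1.2, -1.1, -0.2]
width: -0.003
```

```bash
python3 - <<'E'
from h import *
snap('wrist','w5');snap('top','t5')
to([.278,.079,.376],-17)
lipz(load('w5'))
a=cv2.imread('pics/t5.png')[180:240,270:340]
s=load('top1');b=cv2.imread('pics/top1.png')[180:240,270:340]
big=np.hstack([cv2.resize(np.clip(x*1.6,0,255).astype('u1'),None,fx=5.6,fy=5.6,interpolation=cv2.INTER_CUBIC) for x in(a,b)])
w=cv2.imread('pics/w5.png');cv2.imwrite('pics/c5.png',np.vstack([big,cv2.resize(w[100:228],(784,196))]))
E
```

```text
pos [0.5136 0.0262 0.1484] loc [0.2783 0.0792 0.4503] t 7.28 F loc [-0.74 -0.63 -0.72] q [ 0.06 -0.28  2.4  -0.19  0.5   1.88]
turn/fs [ 0.0027 -0.0023  0.0001] shift/fs [-0.497  0.05  -0.55 ]
cover top z 0.4745 1479 lip mid z 0.4685
```

View pics/c5.png

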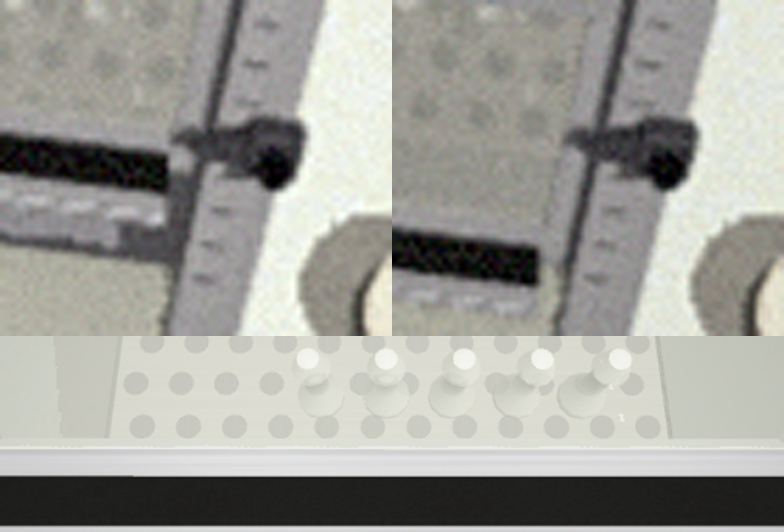

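The lip is now just below the pointer: the top crop shows the tip at crop (172,137) and the lip's outer end at (168,215). I'll push 8 mm more, then back out for a close look.

Request:
move_arm --deltas '[[[0, 0, 0], [0.027, -0.003, 0.03], 1], [[0, 0, 0], [0.053, -0.006, 0.059], 1], [[0, 0, 0], [0.053, -0.006, 0.059], 1]]'

```text
time: 7.65
tool_pos: [0.5183, 0.0256, 0.1536]
tcp_rot: [2.995, -0.154, 0.822]
wrist_force: [-1.8, 0.2, -1.3]
width: 0.001
```

Request:
move_arm --deltas '[[[0, 0, 0], [-0.05, 0.005, -0.055], 1], [[0, 0, 0], [-0.1, 0.01, -0.111], 1], [[0, 0, 0], [-0.25, 0.026, 0.024], 1], [[0, 0, 0], [-0.4, 0.04, 0.16], 1], [[0, 0, 0], [-0.617, 0.064, 0.357], 1], [[0, 0, 0], [-0.617, 0.064, 0.357], 1]]'

```text
time: 8.4
tool_pos: [0.4566, 0.0323, 0.1908]
tcp_rot: [2.994, -0.153, 0.828]
wrist_force: [-0.2, -0.2, -0.2]
width: -0.002
```

Request:
move_arm --deltas '[[[0, 0, 0], [-0.05, -0.5, 0.1], 1], [[0, 0, 0], [-0.05, -0.99, 0.2], 1], [[0, 0, 0], [-0.05, -0.99, 0.2], 1], [[0, 0, 0], [-0.05, -0.99, 0.2], 1]]'

```text
time: 8.9
tool_pos: [0.4509, -0.0676, 0.2079]
tcp_rot: [2.995, -0.157, 0.819]
wrist_force: [-0.3, 0.7, -0.6]
width: -0.0
```

```bash
python3 - <<'E'
from h import *
snap('wrist','w6')
to([.278,.079,.44],-17)
lipz(load('w6'))
E
```

```text
pos [ 0.4508 -0.0666  0.2077] loc [ 0.1994 -0.0197  0.459 ] t 8.95 F loc [ 0.3   0.56 -0.54] q [-0.26 -0.52  2.43  0.11  0.71  1.35]
turn/fs [ 0.0024 -0.005   0.0003] shift/fs [ 0.556  0.934 -0.668]
cover top z 0.4814 545 lip mid z 0.4754
```

View pics/w6.png

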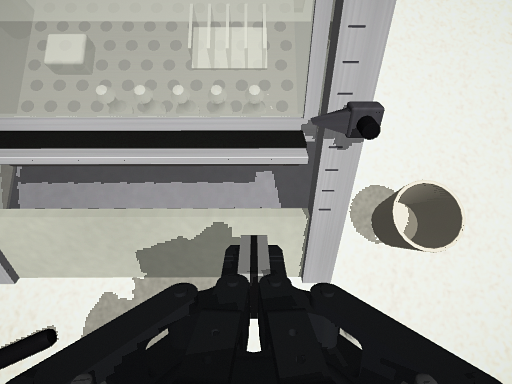

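The pointer is clear in this view, with its tip near (312,122). The lip's right end is at columns ~306-308.

```bash
python3 - <<'E'
from h import *
s=load('w6');im=s['im']
cv2.imwrite('pics/c6.png',cv2.resize(im[95:170,290:390,::-1],None,fx=7.5,fy=7.5,interpolation=cv2.INTER_NEAREST))
for u in(308,311,314,318,322,328,334,340):
  print(u,[(v,int(im[v,u].max()),*(B@pt(s,u,v))[[0,2]].round(4).tolist()) for v in range(108,138,2)])
for v in (158,161,164,155,152): print(v,(B@pt(s,295,v)).round(4))
E
```

```text
308 [(108, 182, 0.2981, 0.4981), (110, 179, 0.2977, 0.4968), (112, 179, 0.2972, 0.4955), (114, 178, 0.2988, 0.4934), (116, 180, 0.2987, 0.492), (118, 180, 0.297, 0.4911), (120, 93, 0.2969, 0.4897), (122, 98, 0.2969, 0.4881), (124, 101, 0.2971, 0.4865), (126, 102, 0.2981, 0.4845), (128, 100, 0.2974, 0.4832), (130, 98, 0.2984, 0.4812), (132, 98, 0.2989, 0.4794), (134, 96, 0.2974, 0.4784), (136, 177, 0.2978, 0.4766)]
311 [(108, 177, 0.298, 0.4981), (110, 178, 0.2962, 0.4974), (112, 178, 0.2975, 0.4954), (114, 179, 0.2974, 0.494), (116, 182, 0.2981, 0.4922), (118, 55, 0.2878, 0.495), (120, 61, 0.2838, 0.4952), (122, 105, 0.298, 0.4876), (124, 102, 0.2974, 0.4863), (126, 102, 0.2976, 0.4847), (128, 100, 0.298, 0.4829), (130, 97, 0.298, 0.4814), (132, 97, 0.2984, 0.4796), (134, 97, 0.2978, 0.4782), (136, 177, 0.2984, 0.4763)]
314 [(108, 174, 0.2978, 0.4982), (110, 175, 0.2975, 0.4969), (112, 175, 0.2972, 0.4955), (114, 176, 0.2977, 0.4938), (116, 178, 0.2972, 0.4925), (118, 64, 0.2857, 0.4958), (120, 63, 0.2825, 0.4958), (122, 64, 0.2797, 0.4956), (124, 78, 0.2788, 0.4945), (126, 102, 0.29
[... 1650 characters left out ...]
), (128, 68, 0.2798, 0.4912), (130, 69, 0.2796, 0.4899), (132, 110, 0.2931, 0.482), (134, 108, 0.2924, 0.4808), (136, 106, 0.293, 0.4789)]
340 [(108, 180, 0.2936, 0.4999), (110, 31, 0.2862, 0.5013), (112, 58, 0.2826, 0.5013), (114, 67, 0.2812, 0.5005), (116, 66, 0.2788, 0.5001), (118, 66, 0.2804, 0.498), (120, 68, 0.2808, 0.4965), (122, 68, 0.2783, 0.4962), (124, 72, 0.2806, 0.4938), (126, 68, 0.2785, 0.4933), (128, 68, 0.2795, 0.4914), (130, 70, 0.2799, 0.4897), (132, 80, 0.2797, 0.4884), (134, 106, 0.2924, 0.4808), (136, 106, 0.2919, 0.4795)]
158 [ 0.2641 -0.0491  0.4772]
161 [ 0.263  -0.0491  0.4756]
164 [ 0.3522 -0.0639  0.4196]
155 [ 0.2652 -0.0491  0.4788]
152 [ 0.2694 -0.0496  0.4788]
```

View pics/c6.png

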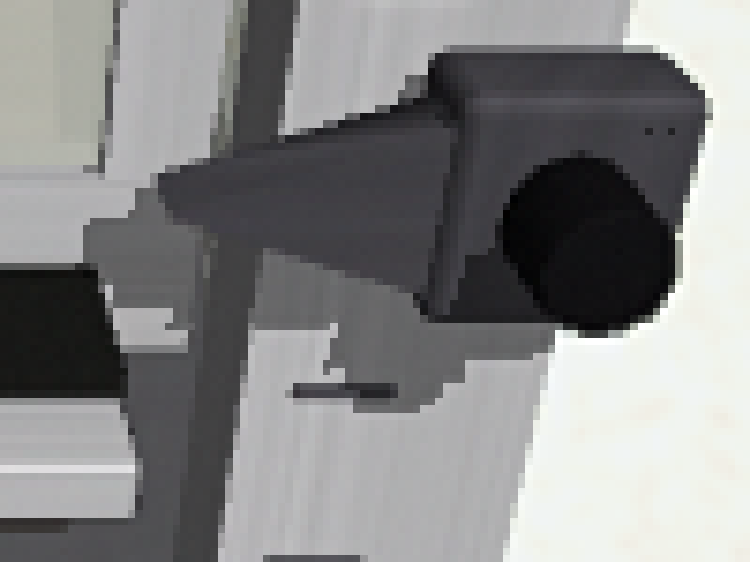

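In the crop the pointer stands proud of the rail. By depth its front-face axis is at z≈0.4948, and the lip middle is at ≈0.4757. About 19 mm remain, so I'll go back under the lip.

Request:
move_arm --deltas '[[[0, 0, 0], [0.03, 0.5, -0.1], 1], [[0, 0, 0], [0.05, 0.99, -0.2], 1], [[0, 0, 0], [0.05, 0.99, -0.2], 1], [[0, 0, 0], [0.05, 0.99, -0.2], 1]]'

```text
time: 9.45
tool_pos: [0.4557, 0.0338, 0.1882]
tcp_rot: [2.997, -0.146, 0.819]
wrist_force: [0.2, 0.3, 0.1]
width: 0.004
```

```bash
python3 - <<'E'
from h import *
to([.278,.079,.44],-17)
E
```

```text
pos [0.4557 0.0338 0.1882] loc [0.2083 0.0807 0.4408] t 9.45 F loc [0.09 0.34 0.2 ] q [ 0.1  -0.49  2.45 -0.17  0.66  1.87]
turn/fs [ 0.0031 -0.0048 -0.003 ] shift/fs [ 0.508 -0.07  -0.472]
```

Request:
move_arm --deltas '[[[0, 0, 0], [0.17, -0.02, -0.16], 1], [[0, 0, 0], [0.34, -0.04, -0.31], 1], [[0, 0, 0], [0.51, -0.06, -0.47], 1], [[0, 0, 0], [0.51, -0.06, -0.47], 1], [[0, 0, 0], [0.51, -0.06, -0.47], 1]]'

```text
time: 10.07
tool_pos: [0.507, 0.0249, 0.1421]
tcp_rot: [2.994, -0.156, 0.82]
wrist_force: [0.5, -0.7, -0.3]
width: -0.001
```

```bash
python3 - <<'E'
from h import *
to([.278,.079,.476],-17)
E
```

```text
pos [0.507  0.0249 0.1421] loc [0.2778 0.0771 0.4414] t 10.07 F loc [ 0.6  -0.67  0.13] q [ 0.06 -0.29  2.42 -0.19  0.49  1.88]
turn/fs [ 0.0029 -0.0041  0.0015] shift/fs [ 0.234 -0.006  0.256]
```

Request:
move_arm --deltas '[[[0, 0, 0], [0.04, -0.003, 0.043], 1], [[0, 0, 0], [0.08, -0.006, 0.086], 1], [[0, 0, 0], [0.11, -0.008, 0.122], 1], [[0, 0, 0], [0.14, -0.01, 0.155], 1], [[0, 0, 0], [0.17, -0.012, 0.188], 1], [[0, 0, 0], [0.2, -0.015, 0.222], 1], [[0, 0, 0], [0.22, -0.016, 0.243], 1], [[0, 0, 0], [0.231, -0.017, 0.255], 1], [[0, 0, 0], [0.231, -0.017, 0.255], 1]]'

```text
time: 11.2
tool_pos: [0.5302, 0.0242, 0.1674]
tcp_rot: [2.995, -0.153, 0.82]
wrist_force: [-3.9, -0.2, 0.1]
width: 0.002
```

```bash
python3 - <<'E'
from h import *
snap('wrist','w7')
to([.278,.079,.476],-17)
lipz(load('w7'))
E
```

```text
pos [0.5302 0.0242 0.1674] loc [0.278  0.0788 0.4756] t 11.25 F loc [-3.27 -0.85 -2.45] q [ 0.05 -0.27  2.35 -0.17  0.54  1.85]
turn/fs [ 0.0029 -0.0042  0.0002] shift/fs [0.003 0.001 0.003]
cover top z 0.4995 1486 lip mid z 0.4935
```

Retreating for a close check against the pointer.

Request:
move_arm --deltas '[[[0, 0, 0], [-0.05, 0.005, -0.055], 1], [[0, 0, 0], [-0.1, 0.01, -0.111], 1], [[0, 0, 0], [-0.25, 0.026, 0.024], 1], [[0, 0, 0], [-0.4, 0.04, 0.16], 1], [[0, 0, 0], [-0.617, 0.064, 0.357], 1], [[0, 0, 0], [-0.617, 0.064, 0.357], 1]]'

```text
time: 12.0
tool_pos: [0.4692, 0.0311, 0.2051]
tcp_rot: [2.994, -0.153, 0.828]
wrist_force: [0.6, 0.7, 0.1]
width: 0.004
```

Request:
move_arm --deltas '[[[0, 0, 0], [-0.05, -0.5, 0], 1], [[0, 0, 0], [-0.1, -0.99, 0], 1], [[0, 0, 0], [-0.1, -0.99, 0], 1], [[0, 0, 0], [-0.1, -0.99, 0], 1], [[0, 0, 0], [-0.1, -0.99, 0], 1]]'

```text
time: 12.62
tool_pos: [0.4587, -0.067, 0.2025]
tcp_rot: [2.996, -0.151, 0.82]
wrist_force: [0.1, -0.4, -0.1]
width: -0.001
```

```bash
python3 - <<'E'
from h import *
im,d,ci=snap('wrist','w8'); to([.278,.079,.46],-17)
s=load('w8');lipz(s)
u0,v0=proj(s,B.T@np.array([.28,-.06,.495]));print(u0,v0)
vs,us=np.mgrid[0:384,0:512];c=np.stack([us,vs,np.ones_like(us)],-1)@np.linalg.inv(s['K']).T*s['d'][...,None];X=((c-s['t'])@s['R'])@B.T
g=s['im'].max(2)
# lip bare top (x .265-.272) near right end, and front face extents (x~.263)
m=(X[...,0]>.2655)&(X[...,0]<.2735)&(X[...,1]<0)&(abs(X[...,2]-.497)<.008)&(g>120);print('lip top z',np.median(X[m][:,2]),m.sum())
m=(abs(X[...,0]-.263)<.0025)&(X[...,1]<0)&(X[...,1]>-.055)&(abs(X[...,2]-.495)<.008);print('front face z pct',np.percentile(X[m][:,2],[2,50,98]),m.sum())
# pointer front face by y bin
f=(abs(X[...,0]-.2797)<.003)&(abs(X[...,2]-.495)<.01)&(g<90)
for a in np.arange(-.096,-.056,.004):
    q=f&(X[...,1]>a)&(X[...,1]<a+.004)
    if q.sum()>5: z=X[q][:,2];print(a.round(3),q.sum(),z.min().round(4),z.max().round(4),((z.min()+z.max())/2).round(4))
x0,y0=int(u0)-40,max(int(v0)-30,0)
cv2.imwrite('pics/c8.png',cv2.resize(im[y0:y0+75,x0:x0+100,::-1],None,fx=7.5,fy=7.5,interpolation=cv2.INTER_NEAREST));print(x0,y0)
E
```

```text
pos [ 0.4587 -0.0668  0.2027] loc [ 0.2086 -0.019   0.4605] t 12.68 F loc [-0.65  0.13  0.62] q [-0.25 -0.5   2.43  0.12  0.69  1.35]
turn/fs [ 0.0026 -0.0044 -0.0016] shift/fs [ 0.611  0.922 -0.468]
cover top z 0.4995 571 lip mid z 0.4935
315.52263209615586 130.5494898454262
lip top z 0.49658522824631157 543
front face z pct [0.49115473 0.49443522 0.49700124] 861
-0.096 76 0.4851 0.505 0.495
-0.092 166 0.4851 0.5049 0.495
-0.088 195 0.4851 0.505 0.495
-0.084 147 0.4877 0.5028 0.4952
-0.08 114 0.489 0.5014 0.4952
-0.076 97 0.4901 0.5001 0.4951
-0.072 75 0.4909 0.4988 0.4949
-0.068 51 0.4926 0.4977 0.4951
-0.064 25 0.4935 0.4967 0.4951
-0.06 11 0.4994 0.4999 0.4996
275 100
```

View pics/c8.png

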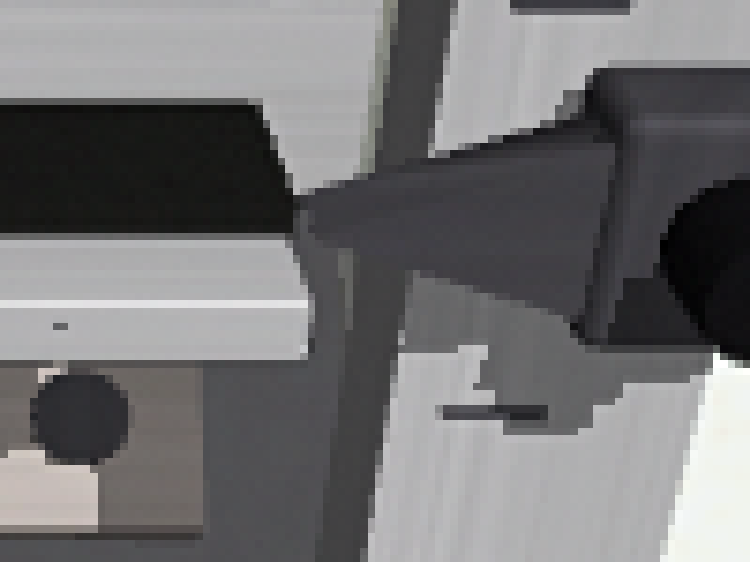

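The lip's middle is about 1.4 mm below the pointer axis (0.4937 against 0.4951). I'll go back once more for the last bit.

Request:
move_arm --deltas '[[[0, 0, 0], [0.05, 0.5, -0.1], 1], [[0, 0, 0], [0.1, 0.98, -0.05], 1], [[0, 0, 0], [0.1, 0.98, -0.05], 1], [[0, 0, 0], [0.1, 0.98, -0.05], 1], [[0, 0, 0], [0.1, 0.98, -0.05], 1]]'

```text
time: 13.3
tool_pos: [0.4684, 0.029, 0.1978]
tcp_rot: [2.995, -0.155, 0.82]
wrist_force: [-1.3, 0.1, 0.1]
width: 0.002
```

```bash
python3 - <<'E'
from h import *
to([.278,.079,.46],-17)
E
```

```text
pos [0.4684 0.029  0.1978] loc [0.2116 0.0773 0.4567] t 13.3 F loc [-1.05 -0.01 -0.8 ] q [ 0.08 -0.46  2.42 -0.16  0.67  1.86]
turn/fs [ 0.0029 -0.0043  0.0007] shift/fs [ 0.515 -0.036 -0.42 ]
```

Request:
move_arm --deltas '[[[0, 0, 0], [0.17, -0.015, -0.15], 1], [[0, 0, 0], [0.34, -0.025, -0.29], 1], [[0, 0, 0], [0.5, -0.036, -0.43], 1], [[0, 0, 0], [0.5, -0.036, -0.43], 1], [[0, 0, 0], [0.5, -0.036, -0.43], 1]]'

```text
time: 13.92
tool_pos: [0.5183, 0.0249, 0.1551]
tcp_rot: [2.994, -0.157, 0.82]
wrist_force: [0.1, -0.2, -0.3]
width: 0.0
```

```bash
python3 - <<'E'
from h import *
to([.278,.079,.4769],-17)
E
```

```text
pos [0.5183 0.0249 0.1551] loc [0.2774 0.0783 0.4585] t 13.93 F loc [ 0.25 -0.18 -0.14] q [ 0.06 -0.28  2.39 -0.18  0.52  1.87]
turn/fs [ 0.0028 -0.0043  0.0016] shift/fs [ 0.128 -0.006  0.133]
```

Request:
move_arm --deltas '[[[0, 0, 0], [0.04, -0.002, 0.043], 1], [[0, 0, 0], [0.08, -0.004, 0.085], 1], [[0, 0, 0], [0.11, -0.006, 0.115], 1], [[0, 0, 0], [0.12, -0.006, 0.127], 1], [[0, 0, 0], [0.128, -0.006, 0.135], 1], [[0, 0, 0], [0.128, -0.006, 0.135], 1], [[0, 0, 0], [0.128, -0.006, 0.135], 1]]'

```text
time: 14.8
tool_pos: [0.5306, 0.0255, 0.1679]
tcp_rot: [2.996, -0.154, 0.818]
wrist_force: [-5.1, 0.9, 1.4]
width: 0.002
```

```bash
python3 - <<'E'
from h import *
snap('wrist','w9')
to([.278,.079,.4769],-17)
lipz(load('w9'))
E
```

```text
pos [0.5306 0.0255 0.1679] loc [0.2779 0.0802 0.4762] t 14.85 F loc [-5.19  0.52 -3.53] q [ 0.06 -0.27  2.35 -0.17  0.54  1.85]
turn/fs [ 0.0028 -0.005   0.0003] shift/fs [ 0.004 -0.013  0.005]
cover top z 0.5 1484 lip mid z 0.494
```

Request:
move_arm --deltas '[[[0, 0, 0], [0.006, 0, 0.008], 1], [[0, 0, 0], [0.006, 0, 0.008], 1], [[0, 0, 0], [0.006, 0, 0.008], 1]]'

```text
time: 15.22
tool_pos: [0.5317, 0.0255, 0.1691]
tcp_rot: [2.995, -0.154, 0.82]
wrist_force: [-4.4, -1.3, 0.8]
width: 0.004
```

```bash
python3 - <<'E'
from h import *
snap('wrist','w10')
to([.278,.079,.4769],-17)
lipz(load('w10'))
E
```

```text
pos [0.5318 0.0254 0.1692] loc [0.2779 0.0803 0.4779] t 15.28 F loc [-2.86 -0.17 -2.58] q [ 0.06 -0.27  2.35 -0.17  0.54  1.85]
turn/fs [ 0.0028 -0.0042  0.0002] shift/fs [-0.007 -0.012 -0.008]
cover top z 0.5017 1490 lip mid z 0.4957
```

Request:
move_arm --deltas '[[[0, 0, 0], [-0.05, 0.005, -0.055], 1], [[0, 0, 0], [-0.1, 0.01, -0.111], 1], [[0, 0, 0], [-0.25, 0.026, 0.024], 1], [[0, 0, 0], [-0.4, 0.04, 0.16], 1], [[0, 0, 0], [-0.617, 0.064, 0.357], 1], [[0, 0, 0], [-0.617, 0.064, 0.357], 1]]'

```text
time: 16.02
tool_pos: [0.4709, 0.0322, 0.2072]
tcp_rot: [2.994, -0.153, 0.829]
wrist_force: [-0.2, 0.2, 0.0]
width: -0.001
```

Request:
move_arm --deltas '[[[0, 0, 0], [-0.05, -0.5, 0], 1], [[0, 0, 0], [-0.1, -0.99, 0], 1], [[0, 0, 0], [-0.1, -0.99, 0], 1], [[0, 0, 0], [-0.1, -0.99, 0], 1], [[0, 0, 0], [-0.1, -0.99, 0], 1], [[0, 0, 0], [-0.1, -0.99, 0], 1]]'

```text
time: 16.77
tool_pos: [0.4605, -0.0656, 0.2048]
tcp_rot: [2.996, -0.149, 0.821]
wrist_force: [-0.6, -0.0, -0.7]
width: -0.001
```

```bash
python3 - <<'E'
from h import *
im,d,ci=snap('wrist','w11'); to([.278,.079,.46],-17)
s=load('w11');lipz(s)
vs,us=np.mgrid[0:384,0:512];c=np.stack([us,vs,np.ones_like(us)],-1)@np.linalg.inv(s['K']).T*s['d'][...,None];X=((c-s['t'])@s['R'])@B.T
g=s['im'].max(2)
m=(X[...,0]>.2655)&(X[...,0]<.2735)&(X[...,1]<0)&(abs(X[...,2]-.498)<.008)&(g>120);print('lip mid from top',np.median(X[m][:,2])-.003,m.sum())
m=(abs(X[...,0]-.263)<.0025)&(X[...,1]<0)&(X[...,1]>-.055)&(abs(X[...,2]-.496)<.008);print('front face z pct',np.percentile(X[m][:,2],[2,50,98]),m.sum())
f=(abs(X[...,0]-.2797)<.003)&(abs(X[...,2]-.495)<.01)&(g<90)
for a in np.arange(-.096,-.06,.004):
    q=f&(X[...,1]>a)&(X[...,1]<a+.004)
    if q.sum()>5: z=X[q][:,2];print(a.round(3),((z.min()+z.max())/2).round(4))
# fixed views: did the surroundings move?
snap('top','t12');a=load('top1');b=load('t12')
for n,(x,y) in dict(bottle=(118,199),cup=(347,235),pawn=(313,278),scraper=(150,275),marker=(315,207)).items():
    w=lambda s:cv2.cvtColor(s['im'][y-18:y+18,x-18:x+18],cv2.COLOR_RGB2GRAY).astype('f4')
    print(n,np.round(cv2.phaseCorrelate(w(a),w(b)),2) if 0 else cv2.phaseCorrelate(w(a),w(b)))
E
```

```text
pos [ 0.4605 -0.0657  0.205 ] loc [ 0.2083 -0.0177  0.4633] t 16.82 F loc [-0.71 -0.16 -0.05] q [-0.25 -0.5   2.42  0.11  0.69  1.36]
turn/fs [ 0.0028 -0.0041 -0.0017] shift/fs [ 0.593  0.911 -0.491]
cover top z 0.5017 578 lip mid z 0.4957
lip mid from top 0.4958722768637499 541
front face z pct [0.49327506 0.49663053 0.49926188] 875
-0.096 0.495
-0.092 0.495
-0.088 0.4951
-0.084 0.4952
-0.08 0.4951
-0.076 0.4951
-0.072 0.4952
-0.068 0.4952
-0.064 0.4952
bottle ((-0.030550932566796973, -0.1396128147163438), 0.9054675135347579)
cup ((0.12668816186245735, 0.04594422774590967), 0.9831727860886373)
pawn ((2.637949485832751, -0.2020692968687463), 0.08394177129239212)
scraper ((-0.09047453938680405, -0.06067011021666957), 0.934576365130919)
marker ((-0.38463000385523216, -0.21556124730760473), 0.7009094236073671)
```

Request:
move_arm --deltas '[[[0, 0, 0], [-0.1, 0, 0.5], 1], [[0, 0, 0], [-0.1, 0, 0.9], 1], [[0, 0, 0], [-0.1, 0, 0.9], 1], [[0, 0, 0], [-0.1, 0, 0.9], 1]]'

```text
time: 17.38
tool_pos: [0.45, -0.0665, 0.2945]
tcp_rot: [2.996, -0.152, 0.82]
wrist_force: [-0.2, 0.2, -0.9]
width: -0.0
```

```bash
python3 - <<'E'
from h import *
snap('top','t13');s=load('t13');st=status.read_state();print(st['tool_pos'],st['wrist_force'],st['time'])
print('pawn',pt(s,313,278).round(3),pt(load('top1'),313,278).round(3))
w=load('w11');lipz(w);snap('wrist','w12');lipz(load('w12'))
print(order.finish_job())
E
```

```text
[ 0.44959688 -0.06652885  0.29345028] [-0.2350994  -0.32551135 -0.45774004] 17.425
pawn [ 0.387 -0.114  0.369] [ 0.364 -0.156  0.063]
cover top z 0.5017 578 lip mid z 0.4957
cover top z 0.5017 391 lip mid z 0.4957
the job is handed in; nothing more can be done
None
```

I pushed the window up about 81 mm with the shut fingertips under the middle of the lip, checking against the marker along the way. Then I backed out and moved clear, and handed the job in at about 17.4 s.

- **Level:** in the last close check the lip's middle was at 0.4957–0.4962 m up the slope and the marker tip at 0.4951–0.4952 m. The lip is therefore about 0.5–1.1 mm high; the last small push jumped 1.7 mm. The reading was unchanged after the fingers had left.
- **Contact:** the measured force never passed about 7 N. The tool was tilted about 17° steeper than square to the window because the arm could not reach at a shallower pitch. The push was therefore probably near the lip's outer edge rather than flat on its underside. Nothing pinched the lip or pressed on its top.
- **Surroundings:** the bottle, cup and scraper showed no shift in the top view. The marker's top-view check gave a weak 0.4-pixel shift, likely from the window's changed background. Its height along the slope was unchanged between the last two close checks.
- **Not confirmed:** the pawn (print_piece) could not be checked at the end because the arm hid it from the top camera. The arm's path kept away from it.

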